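# Hold a battery tester on load step three

### The job

Pick up the blue flat pry tool, put its blade in the notch of the clear guard on the battery load tester and lever the guard up with it (not with the fingers) until it swings right over open, then lay the tool down flat on the bench. Grip the red load selector knob, turn it clockwise from off, counting three clicks, to load step three without running on to step four, and hold it there against its return spring: finish while still gripping the knob at step three. Leave everything else on the bench where it is.

Things in the scene. Friction and masses are not known exactly. Their poses are not given: they have to be found in the camera images.
- tester: Battery load tester, fixed: grey case 190 mm deep (own x) by 340 wide (own y), flat top panel 60 mm above the bench, 23 mm of fins behind. Origin: centre of its underside, z up. At the right (own -y) the selector under a clear guard; left of that bare panel where the opened guard lies; then a docked battery, top 31 mm above the panel. The guard's right wall is 15 mm in from the case's right side.
- guard_hood: Clear guard, yellow trim, no handle: open-bottomed box 110 x 110 mm, 39 high, walls 4 mm, 0.2 kg, over the selector. Origin on its hinge line, axes parallel to the tester's when shut; turns about own x. Shut, it spans 6 to 116 mm from the hinge towards own -y and 19 mm below to 20 mm above the hinge; a pry notch is at the bottom middle of its right (own -y) wall.
- guard_hinge (a point): Centre of the guard's hinge line, at the guard's left side, 20 mm above the panel; the line runs along the tester's x. The selector's axis is 61 mm from it towards the tester's -y.
- guard (a joint): Guard angle, rad: 0 shut (as it starts), 3.10 fully open, upside down on the panel to the left. The right edge rises first. Its weight holds it shut (some 0.5 N at the notch lifts it) and a spring partly balances it: below 0.6 rad it falls shut when let go, beyond 1.0 rad it swings by itself to fully open in 1 to 2 s and stays.
- notch (a point): Centre of the pry notch on the outer face of the guard's right wall: slot with red edges, open at the bottom, 40 mm wide (along the tester's x), through the 4 mm wall. Shut, this point is 5.5 mm above the panel and the slot's upper edge 10 mm above the panel. Moves with the guard. Inside there is free space for 30 mm before the selector's disc.
- selector_knob: Red bar knob: bar 44 mm long (own x), 13 wide (own y), from 5 to 33 mm above the panel, on a black disc of 21 mm radius, 5 high. Origin on its vertical axis at the panel; z up; white pointer line to own +x, which turns with it. At off it points 36 degrees left (counter-clockwise from above) of the tester's +x. Dots on the panel: green off, then a white one each 24 degrees clockwise.
- selector_grip (a point): On the knob's axis, 20 mm above the panel: middle of the bar, to grip across its 13 mm width.
- selector (a joint): Selector angle, rad, growing clockwise from above: 0 off (always the start), a click every 0.419 (24 degrees): step one 0.419, two 0.838, three 1.257, four 1.676, five 2.094. Hold-to-test type: a return spring (0.07 to 0.11 N m) takes it back to off from any step when let go. The clicks add or take 0.04 N m: the torque rises to at most 0.15 between two steps and eases into each step.
- pry: Flat pry tool lying on the bench: blue handle 100 mm long, 16 wide, 18 high, with ridged grip; steel blade 90 mm long, 12 wide, 2.2 thick from its front end at mid height; 190 mm overall, about 55 g. Origin: centre of the handle's underside; own x along the blade to the tip, z up.
- pry_grip (a point): On the handle, 25 mm ahead of the handle's middle, at mid height (9 mm), near the balance point.
- pry_tip (a point): Middle of the blade's tip edge, 115 mm ahead of pry_grip and at the same height.
- dmm: Yellow handheld multimeter lying flat, 150 x 76 x 41 mm; origin at the centre of its underside. Not part of the job: leave it alone.
- spool: White and silver solder spool standing on end, 56 mm diameter, 46 mm high; origin at the centre of its underside. Not part of the job: leave it alone.
- spare_pack: Spare radio battery, dark grey with orange label, 118 x 58 x 26 mm; origin at the centre of its underside. Not part of the job: leave it alone.
- driver: Red-handled round screwdriver lying flat, 200 mm long (not the pry tool); origin under its middle. Not part of the job: leave it alone.
- spray: Blue spray can, 52 mm diameter, 170 mm high; origin at the centre of its underside. Not part of the job: leave it alone.
- mug: White mug, 80 mm diameter, 92 mm high; origin at the centre of its underside. Not part of the job: leave it alone.
- carton: White and green small-parts carton, 70 x 125 x 42 mm; origin at the centre of its underside. Not part of the job: leave it alone.
Things that resemble listed ones, but are neither listed nor needed, are in the scene too. What is meant by the pry is not orange or pink, and is the larger of those in its own colour.

How it is judged (in metres and radians):
On the way, in this order (a step that is already met when the one before it is completed fails the run):
1. the pry tool's blade lifts the guard (value of joint guard above 0.2 rad and contact force between pry and guard_hood above 0.1 N), for 0.1 s.
2. the guard has swung right over open (value of joint guard above 2.8 rad), for 0.2 s.
At the end, for the whole second after the job is handed in: The fingers grip the selector knob and hold it at step three (within 8 degrees of 72 degrees from off), the guard lies fully open (beyond 2.8 rad), and the pry tool lies still and flat on the bench (grip point and tip below 25 mm), not touched by the fingers (value of joint selector between 1.117 and 1.397 rad and contact force between the fingers and selector_knob above 1 N and value of joint guard above 2.8 rad and height (world z) of each of pry_grip, pry_tip below 0.025 m and contact force between the fingers and pry below 0.1 N and linear speed of pry below 0.02 m/s); the arm keeps its last pose, push and grip.
It fails at once if the selector ran on past half-way to step four (value of joint selector above 1.5 rad).
It fails at once if the fingers pushed the guard up instead of the tool (contact force between the fingers and guard_hood above 1.5 N and value of joint guard between 0.03 and 0.8 rad).
It fails at once if another thing on the bench was moved (distance of any of dmm, spool, spare_pack, driver, spray, mug, carton from where it was at the start of the episode above 0.03 m).
It also fails if it takes over 64 s, if anything falls off the work surface, if the arm or the gripper's body presses on something with over 40 N, if the wrist force passes 120 N, or if a joint passes its speed limit or range.

### The arm

A 6-joint arm with a two-finger parallel gripper is mounted at the origin on the work surface. World frame = base frame: x ahead of the robot, y to its left, z up, the work surface at z = 0. Lengths are in mm, angles in degrees, forces in N, time in s.
With the tool pointing down it reaches from about 350 to 850 mm from the base axis. Payload 8.1 kg.
Tool frame: the origin (TCP) lies midway between the tips of the shut fingers; the grasp point (between the pads) lies 19 mm behind it; z points along the fingers, y is the direction in which the jaws open and shut (so a half turn about z gives the same grasp; the last joint's range is limited). The gripper opens to 85 mm and grips with 20 to 120 N. Pads are 22 mm wide; open, the fingers measure 114 mm over their backs; the gripper's body (76 mm by 85 mm) begins 54 mm behind the grasp point. The pads swing forward as they close: fully open they stand 13 mm farther back than shut.
Start: joints at [-73.992, 7.471, 85.268, -0, 87.261, -4.893], TCP at [214.078, -560.514, 231.292] pointing down, gripper open.
Joint ranges: [-169.43, 169.43], [-51.17, 129.36], [1.28, 143.12], [-76.62, 256.62], [0, 156.53], [-152.29, 152.29]. Speed limits (degrees/s): [136.94, 136.94, 159.86, 180, 180, 180].

### API

Orientations are given as [roll, pitch, yaw] about the fixed x, y, z axes, in that order (R = Rz(yaw) Ry(pitch) Rx(roll)).
In Python, from bench import telemetry, snapshot, camera_params, job gives the robot as it stands. The module is installed in compiled form; this text tells all that it offers.
- The arm moves only by the shell command python3 -m jog 'ROWS' [FORCE]. ROWS is JSON, a list that holds one entry, the list of rows, each a list of 7 numbers: the shift along the tool's x, y, z in units of 50 mm (1.0 is 50 mm), then the turn, a rotation vector about the tool's x, y, z in units of 2 pi rad (1.0 is 2 pi rad), then the opening, from 0 (shut) to 1 (fully open). In form: [[[dx, dy, dz, rx, ry, rz, claw], ...]]. A call has 1 to 12 rows; each row shifts and turns the commanded pose from where the row before left it, along the tool's axes as they then stand; what a row does not reach is not made up. A row lasts 1/8 s, in which the tool goes at most 62.5 mm and 10.7 degrees, less where a joint would pass 70% of its speed; a pose out of reach is approached as far as the arm can. A call with a number of a shift or a turn outside -1 to 1 is refused whole. A call with a gripper value outside its range is refused whole. The fingers move at their own pace and stop on an object; FORCE is the grip in N (left out, the last holds). Time passes only in rows, so rows that do not move let the fingers close. It gives the time, the measured TCP pose, the force and the opening at its end, in the units of the state.
- telemetry.sense(): the state, without advancing time (a new reading comes with each control period).
- snapshot(name): name is "scene" or "top"; returns (picture, depth): 400x640x3 uint8, red, green, blue; 400x640 float32, mm along the optical axis (not along the pixel's ray), 0 where there is no reading.
- camera_params(name): a dict with "K" (3x3 intrinsics, pixels), "D" ([k1, k2, p1, p2, k3] as OpenCV has them; the pictures are not rectified), "extrinsics" (4x4, takes a point from camera to world coordinates). Camera axes: x right, y down, z forward; pixel columns grow to the right and rows downward; lengths in mm; the calibration is good to about 2 mm. A picture is of the moment at which its call begins. camera_params takes no time and is no camera call.
- job.hand_in(): hands the job in, once; it reports no verdict.
The state is a dict: "time": time; "joint_pos": joint angles; "qd": joint speeds; "joint_efforts": joint torques, N m; "tool_pos": TCP position; "tcp_rot": TCP orientation; "ft_force": force on the tool from outside, world axes, zero at the start; "wrist_torque": the same for the moment, N m; "finger_gap": finger opening in mm.
Only numpy, scipy, OpenCV 4.12 (cv2) and the standard library are available. Lean on these libraries where they do the work, as an engineer would, in place of code of your own. Each camera call takes 0.05 s, during which the arm holds its last target. There are 200 camera calls.

## Working session

There is one attempt and no reset: what is moved stays moved. The work goes in short steps, Python scripts to look and compute and a shell command to move; the robot and the scene stay as the last step left them, time stands still between calls to the robot, and variables do not carry over. Pictures are saved under pics/ and viewed, about 8 in all and at most 12, crops included, and the job is handed in when it is done.

```bash
mkdir -p pics
python3 - <<'E'
from bench import telemetry, snapshot, camera_params
import cv2, numpy as np
print(telemetry.sense())
for n in("scene","top"):
    p,d=snapshot(n); cv2.imwrite(f"pics/{n}0.png",p[:,:,::-1]); np.save(f"pics/{n}0.npy",d)
    c=camera_params(n); print(n,np.round(c["K"],1).tolist(),c["D"],np.round(c["extrinsics"],3).tolist())
E
```

```text
{'time': 0.0, 'joint_pos': array([-7.39914685e+01,  7.51728729e+00,  8.53301752e+01, -1.71063768e-03,
        8.72597835e+01, -4.89395669e+00]), 'qd': array([-0.01335312, -0.06751351, -0.01227364, -0.05670897, -0.04985429,
        0.11052106]), 'joint_efforts': array([-2.70579752e-03, -5.69412625e+01, -5.00543189e+01, -3.79700487e-04,
        1.51138828e-02,  5.30413251e-05]), 'tool_pos': array([ 213.91708474, -559.98304301,  230.21311143]), 'tcp_rot': array([-1.79892999e+02, -7.44704806e-03,  2.09025646e+01]), 'ft_force': array([-0.32812201, -0.61353337, -0.02354151]), 'wrist_torque': array([ 0.01222017,  0.02776913, -0.03431566]), 'finger_gap': 85.41765366984063}
scene [[421.0, 0.0, 320.5], [0.0, 421.0, 207.1], [0.0, 0.0, 1.0]] [-0.07717043  0.          0.          0.          0.        ] [[0.862, 0.34, -0.377, 996.827], [0.507, -0.602, 0.616, -765.776], [-0.017, -0.722, -0.692, 906.987], [0.0, 0.0, 0.0, 1.0]]
top [[475.9, 0.0, 323.5], [0.0, 475.9, 192.7], [0.0, 0.0, 1.0]] [-0.12294712  0.          0.          0.          0.        ] [[-0.009, -0.986, 0.167, 245.63], [-1.0, 0.005, -0.021, 2.208], [0.02, -0.167, -0.986, 1772.316], [0.0, 0.0, 0.0, 1.0]]
```

View pics/top0.png

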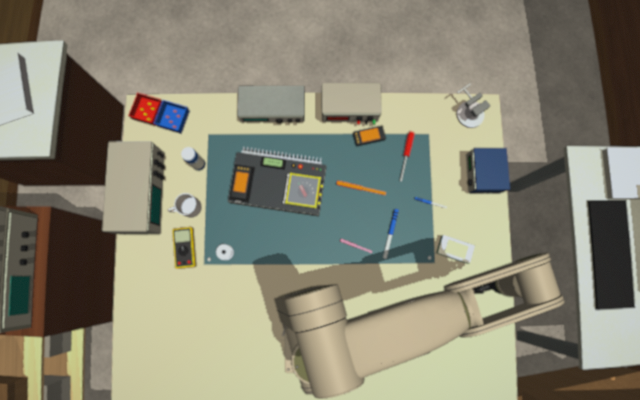

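View pics/scene0.png

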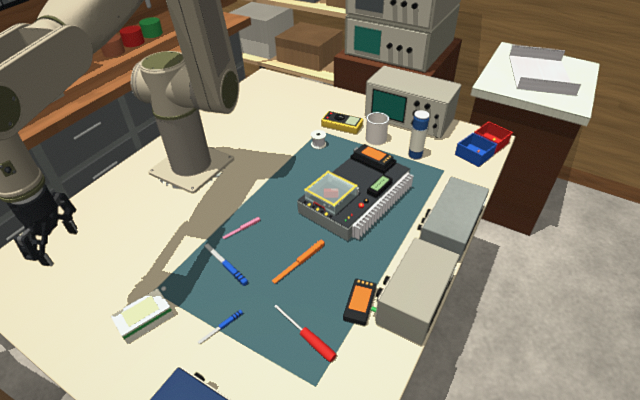

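The top view shows the tester at about (277,182), the guard with yellow trim at (304,190), and the large blue pry with its handle at (393,218) and tip at about (386,257). The small blue decoy is at (430,202). Next I measure these.

```bash
cat > h.py <<'E'
import numpy as np, cv2
from bench import snapshot, camera_params, telemetry
def ray(n,px):
    c=camera_params(n); E=np.array(c["extrinsics"])
    u=cv2.undistortPoints(np.array(px,float).reshape(-1,1,2),np.array(c["K"]),np.array(c["D"])).reshape(-1,2)
    return E[:3,3], np.c_[u,np.ones(len(u))]@E[:3,:3].T
def onz(n,px,z):
    o,d=ray(n,px); return o+d*((z-o[2])/d[:,2])[:,None]
def proj(n,P):
    c=camera_params(n); W=np.linalg.inv(np.array(c["extrinsics"]))
    return cv2.projectPoints(np.array(P,float).reshape(-1,3),cv2.Rodrigues(W[:3,:3])[0],W[:3,3],np.array(c["K"]),np.array(c["D"]))[0].reshape(-1,2)
def two(pa,pb):  # top, scene rays -> midpoint, gap
    o1,d1=ray("top",pa);o2,d2=ray("scene",pb);d1=d1[0]/np.linalg.norm(d1[0]);d2=d2[0]/np.linalg.norm(d2[0])
    t=np.linalg.lstsq(np.c_[d1,-d2],o2-o1,rcond=None)[0]; a=o1+t[0]*d1;b=o2+t[1]*d2
    return (a+b)/2,np.linalg.norm(a-b)
def mask(img,lo,hi,box):  # img RGB; box x0,y0,x1,y1
    m=cv2.inRange(cv2.cvtColor(img,cv2.COLOR_RGB2HSV),lo,hi); k=np.zeros_like(m);x0,y0,x1,y1=box;k[y0:y1,x0:x1]=255
    return m&k
def pts(m): return np.argwhere(m)[:,::-1].astype(float)
E
python3 - <<'E'
from h import *
for n in("top","scene"):
    im=cv2.imread(f"pics/{n}0.png")[:,:,::-1]
    b=mask(im,(100,150,80),(125,255,255),(375,195,405,265) if n=="top" else (195,235,255,292))
    P=onz(n,pts(b),12); r=cv2.minAreaRect(P[:,:2].astype(np.float32)); print(n,"blue",len(P),P.mean(0),r)
    c,v=np.linalg.eigh(np.cov(P[:,:2].T)); print(" axis",np.degrees(np.arctan2(*v[::-1,1])))
    y=mask(im,(22,120,120),(35,255,255),(278,165,330,215) if n=="top" else (300,165,362,215))
    print("yellow px",len(pts(y)),cv2.minAreaRect(pts(y).astype(np.float32)))
    P=onz(n,pts(y),98);r=cv2.minAreaRect(P[:,:2].astype(np.float32));print(r)
# tester heights by depth
a=cv2.imread("pics/top0.png")[150:270,220:420]; b=cv2.imread("pics/scene0.png")[140:290,190:420]
A=cv2.resize(a[0:75,0:120],None,fx=6.5,fy=6.5,interpolation=cv2.INTER_CUBIC)
cv2.imwrite("pics/topc.png",A)
b=cv2.imread("pics/scene0.png")[140:260,285:420]
cv2.imwrite("pics/scenec.png",cv2.resize(b,None,fx=5,fy=5,interpolation=cv2.INTER_CUBIC))
E
```

```text
top blue 103 [ 433.48877299 -294.3947692    12.        ] ((435.50665283203125, -294.5004577636719), (16.222734451293945, 93.44068908691406), 75.68544006347656)
 axis 165.03230534005777
yellow px 257 ((304.9132995605469, 186.56358337402344), (34.06081008911133, 39.00267028808594), 8.746162414550781)
((552.6481323242188, 32.633487701416016), (122.18997192382812, 141.75225830078125), 80.84874725341797)
scene blue 198 [ 436.86342599 -297.97553105   12.        ] ((436.7255859375, -297.48291015625), (17.62920379638672, 105.44230651855469), 74.15355682373047)
 axis 163.98418486666714
yellow px 242 ((327.5372009277344, 189.87783813476562), (33.96070861816406, 49.1673698425293), 46.005088806152344)
((536.2723999023438, 20.50286102294922), (159.0410614013672, 115.4773941040039), 83.56901550292969)
```

View pics/topc.png

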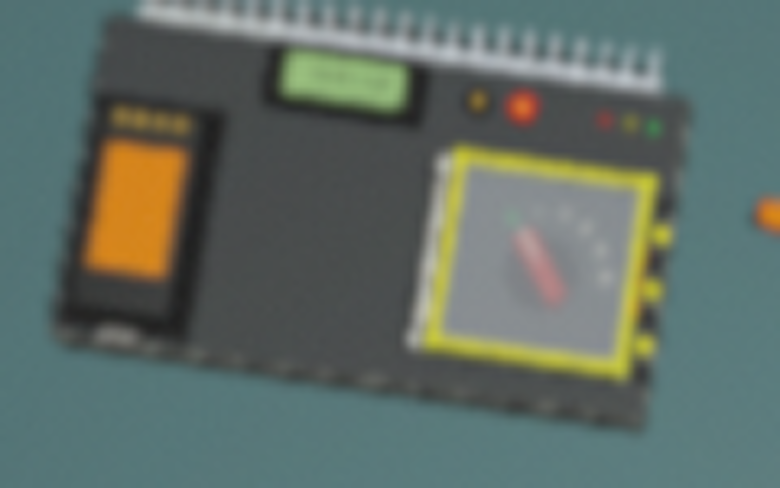

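View pics/scenec.png

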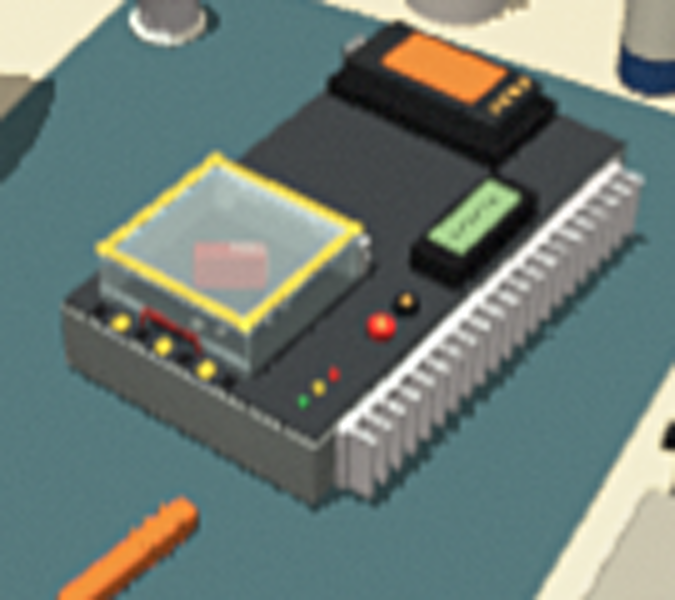

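The crops show the guard's top corners in both views, the red notch edge in the scene crop at about (172,329), and a flat black and yellow stripe in front of it. Now I turn these into poses.

Run:
```python
from h import *
T=np.array([(455,148),(660,175),(632,380),(425,350)],float); T=(T+.5)/6.5-.5+[220,150]
S=np.array([(368,230),(245,328),(98,248),(218,153)],float); S=(S+.5)/5-.5+[285,140]
a=onz("top",T,100);b=onz("scene",S,100)
for n,q in(("top",a),("scene",b)):
    print(n,np.round(q[:,:2],1).tolist(),"c",q.mean(0)[:2].round(1),[np.linalg.norm(q[i]-q[i-1]).round(1) for i in range(4)])
    e=q[0]-q[1]+q[3]-q[2]; print(" yaw",np.degrees(np.arctan2(-e[0],e[1])))
# case corners in top: left-front, right-front, right-back at z=60
C=(np.array([(58,340),(645,428),(688,100),(105,20)],float)+.5)/6.5-.5+[220,150]
q=onz("top",C,60);print(q.round(1).tolist()); e=q[0]-q[1]; print("yaw case",np.degrees(np.arctan2(-e[0],e[1])),np.linalg.norm(e))
# notch upper edge
N=(np.array([(145,312),(200,345)],float)+.5)/5-.5+[285,140]; print("notch edge",onz("scene",N,70).round(1).tolist())
K=(np.array([(515,228),(560,305)],float)+.5)/6.5-.5+[220,150]; print("knob bar",onz("top",K,93).round(1).tolist())
# pry: triangulate
for n,box in(("top",(375,195,405,265)),("scene",(195,235,255,292))):
    im=cv2.imread(f"pics/{n}0.png")[:,:,::-1]
    b=mask(im,(100,150,60),(125,255,255),box); p=pts(b); 
    P=onz(n,p,14)[:,:2]; u=np.array([np.cos(np.radians(-104.5)),np.sin(np.radians(-104.5))]); 
    w=P@u; v=P@[-u[1],u[0]]
    print(n,"pry hdl along",w.min(),w.max(),"lat mean",v.mean(),"bins",[(round(v[(w>=x)&(w<x+20)].mean(),1)) for x in np.arange(w.min(),w.max()-19,20)])
a=cv2.imread("pics/top0.png")[195:270,360:440]; A=cv2.resize(a,None,fx=6,fy=6,interpolation=cv2.INTER_CUBIC)
b=cv2.imread("pics/scene0.png")[235:300,190:265]; B=cv2.resize(b,None,fx=6,fy=6,interpolation=cv2.INTER_CUBIC)
o=np.zeros((450,960,3),np.uint8);o[:450,:480]=A;o[:390,480:930]=B;cv2.imwrite("pics/pryc.png",cv2.resize(o,(800,375)))
```

```text
top [[603.9, 87.4], [588.1, -25.7], [474.1, -9.5], [491.3, 103.5]] c [539.3  38.9] [np.float64(113.7), np.float64(114.2), np.float64(115.1), np.float64(114.2)]
 yaw -8.301759124204404
scene [[607.0, 85.6], [585.0, -22.4], [477.8, -5.4], [495.0, 104.9]] c [541.2  40.7] [np.float64(113.7), np.float64(110.2), np.float64(108.6), np.float64(111.7)]
 yaw -10.195211778548702
[[503.9, 311.8, 60.0], [452.5, -16.8, 60.0], [639.6, -42.6, 60.0], [688.3, 289.7, 60.0]]
yaw case -8.881472357128883 332.6114404425168
notch edge [[512.4, -11.6, 70.0], [554.2, -19.8, 70.0]]
knob bar [[560.1, 54.5, 93.0], [516.9, 29.8, 93.0]]
top pry hdl along 167.810142848512 184.02641913008281 lat mean 493.100681930072 bins []
scene pry hdl along 170.31795603056983 189.3205125803427 lat mean 499.64844147262676 bins [np.float64(499.6)]
```

View pics/pryc.png

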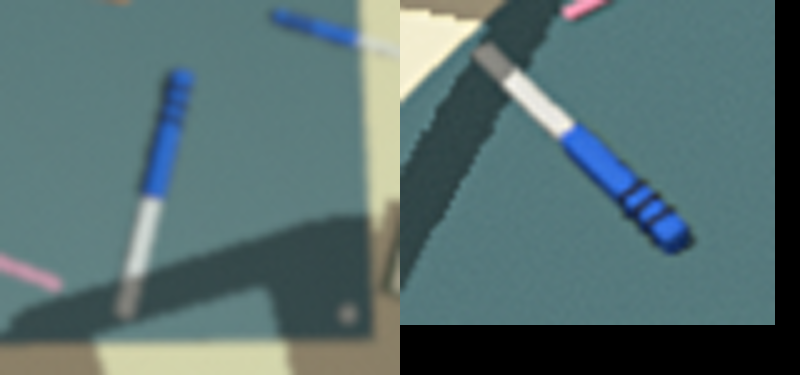

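The pry crop shows the handle's rear at (182,70), its front at (152,197) and the tip at (125,318) in the top half, and the rear at (682,240), front at (570,135) and tip at (482,50) in the scene half.

Run:
```python
from h import *
T=(np.array([(181,69),(152,197),(125,319)],float)+.5)/5-.5+[360,195]
S=(np.array([(280,241),(170,136),(82,50)],float)+.5)/5-.5+[190,235]
z=[12,12,9]
for n,p in(("top",T),("scene",S)):
    q=np.array([onz(n,[p[i]],z[i])[0] for i in range(3)])
    d=q[2]-q[0]; u=d/np.linalg.norm(d); ang=np.degrees(np.arctan2(d[1],d[0]))
    print(n,q.round(1).tolist(),"len",np.linalg.norm(d).round(1),"ang",ang.round(1),"grip fr tip",(q[2]-115*u).round(1),"fr rear",(q[0]+75*u).round(1),"fr front",(q[1]-25*u).round(1))
```

```text
top [[482.8, -306.5, 12.0], [386.8, -281.7, 12.0], [296.8, -259.5, 9.0]] len 191.8 ang 165.8 grip fr tip [ 408.3 -287.7   10.8] fr rear [ 410.1 -288.1   10.8] fr front [ 411.  -287.8   12.4]
scene [[483.8, -310.6, 12.0], [388.1, -285.0, 12.0], [301.3, -260.1, 9.0]] len 189.5 ang 164.5 grip fr tip [ 412.1 -290.7   10.8] fr rear [ 411.6 -290.6   10.8] fr front [ 412.2 -291.7   12.4]
```

```bash
cat > go.py <<'E'
# python3 go.py x y z pitchdeg psi : remaining shift (units, tool axes) and turn (units) to tool-down pose
import sys, numpy as np
from scipy.spatial.transform import Rotation as R
from bench import telemetry
s=telemetry.sense(); x,y,z,psi=map(float,sys.argv[1:5])
r=R.from_euler("xyz",s["tcp_rot"],degrees=True); t=R.from_euler("xyz",[180,0,psi],degrees=True)
print("t",round(s["time"],2),"pos",s["tool_pos"].round(1),"rot",s["tcp_rot"].round(1),"gap",round(s["finger_gap"],1),"F",s["ft_force"].round(1),"q",s["joint_pos"].round(0))
d=np.array([x,y,z])-s["tool_pos"]
print("shift now",(r.inv().apply(d)/50).round(3),"at psi",(t.inv().apply(d)/50).round(3),"turn",((r.inv()*t).as_rotvec()/2/np.pi).round(4))
E
python3 -m jog '[[[0.8,-0.52,0.23,0,0,0,1],[0.8,-0.52,0.23,0,0,0,1],[0.8,-0.52,0.23,0,0,0,1],[0.8,-0.52,0.23,0,0,0,1],[0.8,-0.52,0.23,0,0,0,1],[0.8,-0.52,0.23,0,0,0,1],[0.8,-0.52,0.23,0,0,0,1],[0,0,0,0,0,-0.028,1],[0,0,0,0,0,-0.028,1],[0,0,0,0,0,-0.028,1],[0,0,0,0,0,-0.028,1],[0,0,0,0,0,-0.028,1]]]' 80
python3 -m jog '[[[0,0,0,0,0,-0.028,1],[0,0,0,0,0,-0.028,1],[0,0,0,0,0,-0.028,1],[0,0,0,0,0,-0.028,1],[0,0,0,0,0,-0.028,1],[0,0,0,0,0,-0.028,1],[0,0,0,0,0,-0.028,1],[0,0,0,0,0,-0.028,1],[0,0,0,0,0,-0.028,1],[0,0,0,0,0,0,1]]]'
python3 go.py 411 -289 60 165
```

```text
time: 1.6
tool_pos: [410.4, -290.4, 150.3]
tcp_rot: [-180.0, -0.0, 71.6]
ft_force: [0.1, 0.1, -0.1]
finger_gap: 85.5
time: 2.85
tool_pos: [410.5, -290.4, 150.4]
tcp_rot: [180.0, -0.0, 162.0]
ft_force: [-0.2, 0.2, -0.9]
finger_gap: 85.7
t 2.85 pos [ 410.5 -290.4  150.4] rot [180.  -0. 162.] gap 85.7 F [-0.2  0.2 -0.9] q [ -41.   -5.  106.   -0.   79. -113.]
shift now [-0.002  0.029  1.808] at psi [-0.003  0.03   1.808] turn [ 0.0001 -0.0001 -0.0084]
```

```bash
python3 -m jog '[[[0,0.03,0.6,0,0,-0.0084,0.6],[0,0,0.6,0,0,0,0.6],[0,0,0.6,0,0,0,0.6],[0,0,0.6,0,0,0,0.6],[0,0,0.3,0,0,0,0.6],[0,0,0.2,0,0,0,0.6],[0,0,0,0,0,0,0.6]]]'
python3 go.py 411 -289 3 165
python3 -m jog '[[[0,0,0,0,0,0,0],[0,0,0,0,0,0,0],[0,0,0,0,0,0,0],[0,0,0,0,0,0,0],[0,0,0,0,0,0,0],[0,0,0,0,0,0,0]]]' 80
python3 -m jog '[[[0,0,-0.5,0,0,0,0],[0,0,-0.8,0,0,0,0],[0,0,-0.8,0,0,0,0],[0,0,-0.8,0,0,0,0],[0,0,0,0,0,0,0]]]'
python3 - <<'E'
from h import *
o=np.zeros((560,800,3),np.uint8)
p,d=snapshot("scene");q,_=snapshot("top")
cv2.imwrite("pics/s1.png",p[:,:,::-1]);cv2.imwrite("pics/t1.png",q[:,:,::-1])
a=cv2.resize(p[190:330,150:350,::-1],(400,280),interpolation=cv2.INTER_CUBIC);b=cv2.resize(q[180:280,330:460,::-1],(390,300),interpolation=cv2.INTER_CUBIC)
o=np.zeros((300,800,3),np.uint8);o[:280,:400]=a;o[:,400:790]=b;cv2.imwrite("pics/g1.png",o)
E
```

```text
time: 3.72
tool_pos: [411.1, -289.1, 5.7]
tcp_rot: [180.0, -0.0, 165.0]
ft_force: [-0.8, 0.3, 0.8]
finger_gap: 51.5
t 3.73 pos [ 411.1 -289.1    5.7] rot [180.  -0. 165.] gap 51.5 F [-0.8  0.3  0.8] q [ -41.    6.  112.    0.   62. -116.]
shift now [0.003 0.002 0.054] at psi [0.003 0.002 0.054] turn [ 0.     -0.0001 -0.    ]
time: 4.47
tool_pos: [412.0, -289.8, 7.1]
tcp_rot: [-179.9, 0.1, 165.0]
ft_force: [-1.0, 1.3, 6.6]
finger_gap: 13.8
time: 5.1
tool_pos: [413.4, -291.1, 155.4]
tcp_rot: [-179.8, 0.4, 165.0]
ft_force: [-0.1, -0.4, -1.5]
finger_gap: 13.3
```

View pics/g1.png

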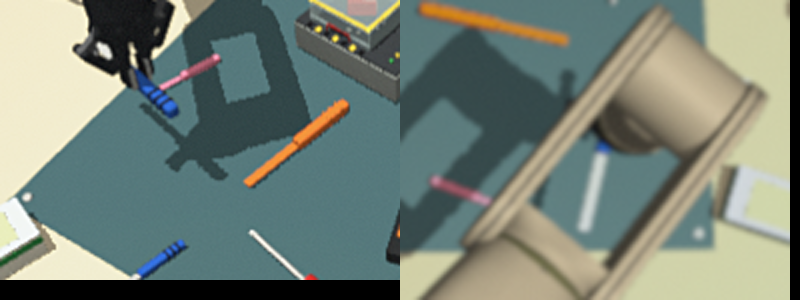

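The pry is held in the fingers with the blade ahead, visible in the top half at (600,145) to (585,230). Next I bring it in front of the notch.

```bash
python3 go.py 507 -168 120 81
python3 -m jog '[[[0,0,0,0,0,0.026,0],[0,0,0,0,0,0.026,0],[0,0,0,0,0,0.026,0],[0,0,0,0,0,0.026,0],[0,0,0,0,0,0.026,0],[0,0,0,0,0,0.026,0],[0,0,0,0,0,0.026,0],[0,0,0,0,0,0.026,0],[0,0,0,0,0,0.025,0],[0,0,0,0,0,0,0]]]' 80
python3 go.py 507 -168 120 81
```

```text
t 5.2 pos [ 411.4 -289.4  151.2] rot [-1.80e+02  1.00e-01  1.65e+02] gap 13.6 F [-0.8  0.3 -1. ] q [ -41.   -5.  106.   -0.   79. -116.]
shift now [-1.22   2.839  0.624] at psi [2.696 1.509 0.624] turn [1.000e-04 2.000e-04 2.334e-01]
time: 6.45
tool_pos: [410.3, -288.4, 149.0]
tcp_rot: [-179.9, -0.1, 81.2]
ft_force: [-0.4, 0.1, -0.7]
finger_gap: 13.2
t 6.45 pos [ 410.3 -288.4  149. ] rot [-1.799e+02 -1.000e-01  8.120e+01] gap 13.2 F [-0.4  0.1 -0.7] q [-41.  -5. 106.  -0.  79. -32.]
shift now [2.675 1.545 0.581] at psi [2.682 1.533 0.58 ] turn [-0.0004 -0.0002  0.0006]
```

```bash
python3 -m jog '[[[0.54,0.306,0.12,0,0,0,0],[0.54,0.306,0.12,0,0,0,0],[0.54,0.306,0.12,0,0,0,0],[0.54,0.306,0.12,0,0,0,0],[0.54,0.306,0.12,0,0,0,0],[0,0,0.4,0,0,0,0],[0,0,0.4,0,0,0,0],[0,0,0.32,0,0,0,0],[0,0,0,0,0,0,0]]]'
python3 go.py 507 -168 64 81
python3 - <<'E'
from h import *
p,d=snapshot("scene");q,_=snapshot("top")
cv2.imwrite("pics/s2.png",p[:,:,::-1]);cv2.imwrite("pics/t2.png",q[:,:,::-1])
a=cv2.resize(p[160:250,250:350,::-1],(500,450),interpolation=cv2.INTER_CUBIC);b=cv2.resize(q[160:250,290:350,::-1],(300,450),interpolation=cv2.INTER_CUBIC)
cv2.imwrite("pics/g2.png",np.hstack([a,b]))
E
```

```text
time: 7.58
tool_pos: [505.9, -166.9, 62.7]
tcp_rot: [-179.8, -0.1, 81.3]
ft_force: [0.0, -0.5, -0.5]
finger_gap: 13.6
t 7.58 pos [ 505.9 -166.9   62.7] rot [-1.798e+02 -1.000e-01  8.130e+01] gap 13.6 F [ 0.  -0.5 -0.5] q [-24.   6. 105.  -0.  69. -15.]
shift now [-0.018  0.025 -0.026] at psi [-0.018  0.025 -0.026] turn [-0.0006 -0.0002  0.0007]
```

View pics/g2.png

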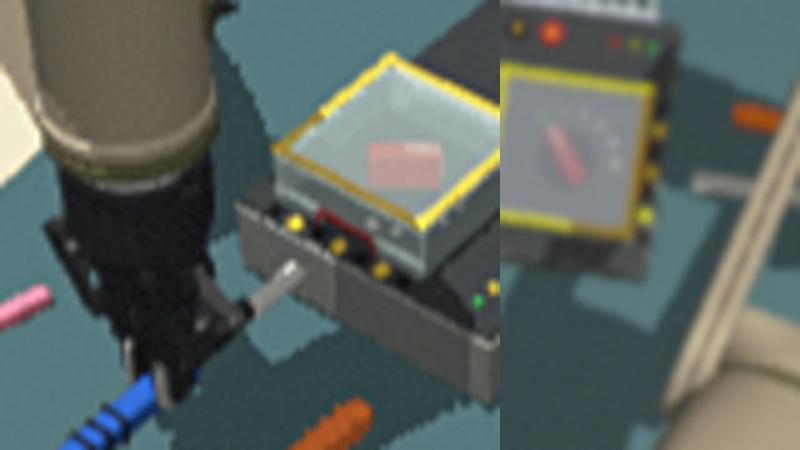

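The blade tip is at (293,268) in the scene part and at (693,182) in the top part. The notch's red edge runs from (318,210) to (373,245).

```bash
python3 - <<'E'
from h import *
c=lambda x,y,ox,oy:[(x+.5)/5-.5+ox,(y+.5)/5-.5+oy]
print(two([c(193,182,290,160)],[c(293,268,250,160)]))
print("scene on z65",onz("scene",[c(293,268,250,160)],65),"top",onz("top",[c(193,182,290,160)],65))
print("notch edge scene z70",onz("scene",[c(320,212,250,160),c(373,245,250,160)],70))
print("ex proj of tip guess", (proj("scene",[[524,-53,65]])-[250,160])*5+2,(proj("top",[[524,-53,65]])-[290,160])*5+2)
E
python3 go.py 507 -168 64 81
```

```text
(array([521.33557108, -52.69234822,  64.40896938]), np.float64(3.9644905327425457))
scene on z65 [[520.27101454 -54.62632545  65.        ]] top [[522.78910286 -51.41989927  65.        ]]
notch edge scene z70 [[512.38228667 -11.55663418  70.        ]
 [553.16023824 -20.3163012   70.        ]]
ex proj of tip guess [[300.06336478 268.51693371]] [[195.15380358 180.34461077]]
t 7.67 pos [ 507.5 -167.7   65. ] rot [-180.    -0.    81.2] gap 13.6 F [-0.  -0.6  0.4] q [-24.   6. 105.   0.  69. -15.]
shift now [-0.008 -0.009  0.019] at psi [-0.008 -0.009  0.019] turn [-0.     -0.      0.0006]
```

```bash
python3 -m jog '[[[0,0.08,0,0,0,0,0],[0.28,0,0,0,0,0,0],[0.28,0,0,0,0,0,0],[0.2,0,0,0,0,0,0],[0.2,0,0,0,0,0,0],[0.16,0,0,0,0,0,0],[0,0,0,0,0,0,0]]]'
python3 - <<'E'
from h import *
p,d=snapshot("scene");q,_=snapshot("top")
a=cv2.resize(p[160:250,250:350,::-1],(500,450),interpolation=cv2.INTER_CUBIC);b=cv2.resize(q[160:250,290:350,::-1],(300,450),interpolation=cv2.INTER_CUBIC)
cv2.imwrite("pics/g3.png",np.hstack([a,b]))
E
python3 go.py 507 -168 64 81
```

```text
time: 8.55
tool_pos: [520.2, -112.2, 64.8]
tcp_rot: [180.0, -0.0, 81.2]
ft_force: [1.0, 0.3, -0.9]
finger_gap: 13.4
t 8.65 pos [ 520.  -112.9   64.8] rot [-180.     0.    81.2] gap 13.4 F [ 0.6  0.2 -0.1] q [-18.   5. 106.  -0.  69.  -9.]
shift now [-1.129 -0.089  0.016] at psi [-1.129 -0.085  0.015] turn [-0.      0.      0.0005]
```

View pics/g3.png

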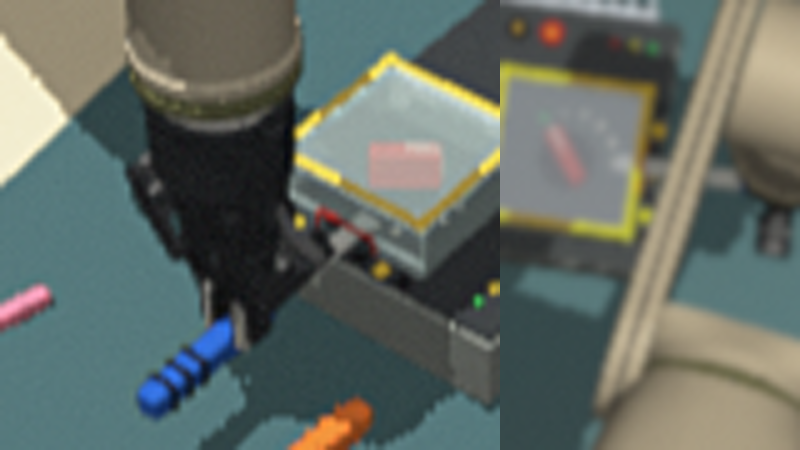

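The blade goes through the notch, at crop pixel (345,240) inside the red edges, and no force shows. Now I lever it up along the arc.

```bash
python3 -m jog '[[[0,0,-0.1,0,0,0,0],[0,0,-0.24,0,0,0,0],[0,0,-0.24,0,0,0,0],[0.1,0,-0.24,0,0,0,0],[0.14,0,-0.24,0,0,0,0],[0.14,0,-0.22,0,0,0,0],[0.16,0,-0.2,0,0,0,0],[0.16,0,-0.2,0,0,0,0],[0.18,0,-0.18,0,0,0,0],[0.18,0,-0.16,0,0,0,0],[0.2,0,-0.16,0,0,0,0],[0.2,0,-0.12,0,0,0,0]]]'
python3 -m jog '[[[0.2,0,-0.12,0,0,0,0],[0.2,0,-0.1,0,0,0,0],[0,0,0,0,0,0,0],[0,0,0,0,0,0,0],[0,0,0,0,0,0,0],[0,0,0,0,0,0,0],[0,0,0,0,0,0,0],[0,0,0,0,0,0,0],[0,0,0,0,0,0,0],[0,0,0,0,0,0,0]]]'
python3 - <<'E'
from h import *
p,d=snapshot("scene");cv2.imwrite("pics/g4.png",cv2.resize(p[100:270,220:440,::-1],(660,510),interpolation=cv2.INTER_CUBIC))
E
```

```text
time: 10.15
tool_pos: [531.5, -40.0, 180.4]
tcp_rot: [180.0, -0.0, 81.2]
ft_force: [0.1, -0.2, 0.5]
finger_gap: 13.5
time: 11.4
tool_pos: [534.3, -20.9, 190.7]
tcp_rot: [-180.0, -0.0, 81.2]
ft_force: [-0.3, 0.3, -4.3]
finger_gap: 13.6
```

View pics/g4.png

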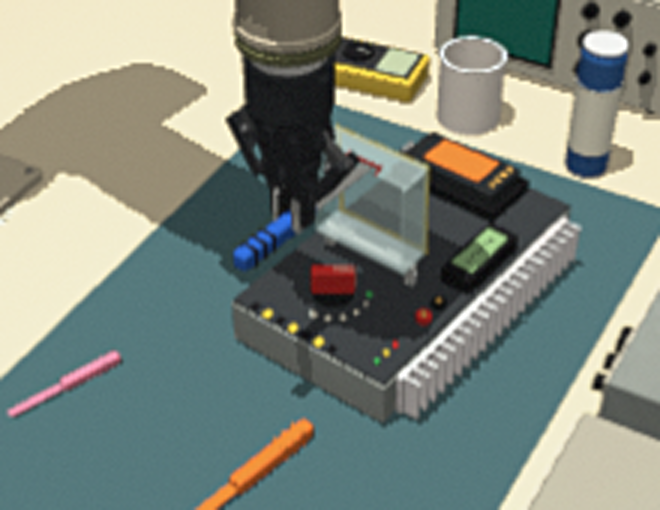

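The guard stands about upright with the wall at its free end resting on the blade (crop 375,165), and the tool reads -4.3 N in z. Pulling straight back could drag it shut, so I lower the blade a little to free the wall.

```bash
python3 -m jog '[[[0,0,0.12,0,0,0,0],[0,0,0.12,0,0,0,0],[0,0,0.16,0,0,0,0],[0,0,0,0,0,0,0],[0,0,0,0,0,0,0],[0,0,0,0,0,0,0],[0,0,0,0,0,0,0],[0,0,0,0,0,0,0],[0,0,0,0,0,0,0],[0,0,0,0,0,0,0],[0,0,0,0,0,0,0],[0,0,0,0,0,0,0]]]'
python3 - <<'E'
from h import *
p,d=snapshot("scene");cv2.imwrite("pics/g5.png",cv2.resize(p[100:270,220:440,::-1],(660,510),interpolation=cv2.INTER_CUBIC))
E
```

```text
time: 12.95
tool_pos: [534.4, -20.9, 170.8]
tcp_rot: [180.0, -0.0, 81.2]
ft_force: [-0.2, -0.4, -0.5]
finger_gap: 13.9
```

View pics/g5.png

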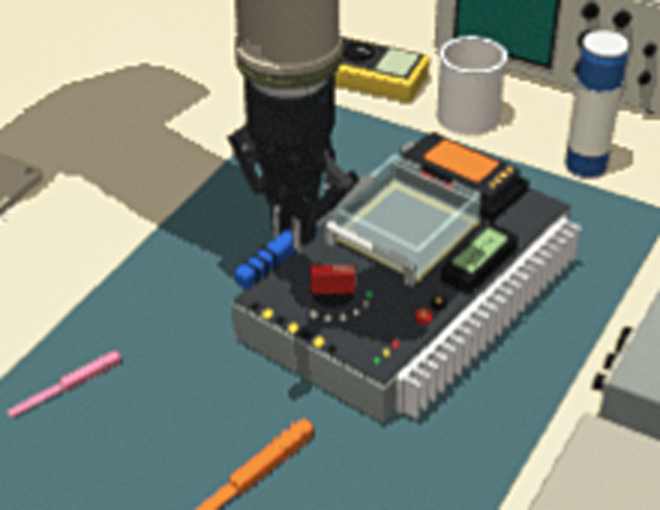

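The guard lies fully open, upside down on the panel. Next I take the tool back to its clear starting spot.

```bash
python3 go.py 411 -289 150 81.2
python3 -m jog '[[[-0.8,0,-0.3,0,0,0,0],[-0.84,-0.22,0,0,0,0,0],[-0.84,-0.22,0,0,0,0,0],[-0.84,-0.22,0.15,0,0,0,0],[-0.84,-0.22,0.2,0,0,0,0],[-0.84,-0.22,0.2,0,0,0,0],[-0.675,-0.22,0.2,0,0,0,0],[0,0,0,0,0,-0.026,0],[0,0,0,0,0,-0.026,0],[0,0,0,0,0,-0.026,0],[0,0,0,0,0,-0.026,0],[0,0,0,0,0,-0.026,0]]]'
python3 -m jog '[[[0,0,0,0,0,-0.026,0],[0,0,0,0,0,-0.026,0],[0,0,0,0,0,-0.026,0],[0,0,0,0,0,-0.026,0],[0,0,0,0,0,0,0]]]'
python3 go.py 411 -289 10 165
```

```text
t 13.0 pos [534.4 -20.9 170.8] rot [-180.    -0.    81.2] gap 13.7 F [ 0.1 -0.1 -0.5] q [ -8.  -1. 100.   0.  81.   1.]
shift now [-5.677 -1.614  0.416] at psi [-5.676 -1.618  0.416] turn [-0.     -0.     -0.0001]
time: 14.5
tool_pos: [425.5, -291.2, 148.3]
tcp_rot: [-180.0, 0.0, 128.3]
ft_force: [-0.6, -0.4, -1.2]
finger_gap: 13.5
time: 15.12
tool_pos: [425.6, -291.1, 148.3]
tcp_rot: [180.0, 0.0, 165.3]
ft_force: [-0.3, 0.9, -0.1]
finger_gap: 13.5
t 15.12 pos [ 425.6 -291.1  148.3] rot [180.    0.  165.3] gap 13.5 F [-0.3  0.9 -0.1] q [ -40.   -2.  104.    0.   78. -115.]
shift now [ 0.292 -0.032  2.766] at psi [ 0.292 -0.034  2.766] turn [0.    0.    0.001]
```

```bash
python3 -m jog '[[[0.28,0,0.7,0,0,0,0],[0,0,0.7,0,0,0,0],[0,0,0.7,0,0,0,0],[0,0,0.4,0,0,0,0],[0,0,0.2,0,0,0,0],[0,0,0.06,0,0,0,0],[0,0,0.04,0,0,0,0],[0,0,0,0,0,0,0]]]'
python3 go.py 411 -289 7 165
```

```text
time: 16.12
tool_pos: [412.5, -288.1, 9.1]
tcp_rot: [-180.0, 0.1, 165.4]
ft_force: [-0.2, 0.1, -0.5]
finger_gap: 13.3
t 16.12 pos [ 412.5 -288.1    9.1] rot [-1.800e+02  1.000e-01  1.654e+02] gap 13.3 F [-0.2  0.1 -0.5] q [ -41.    6.  112.    0.   62. -116.]
shift now [ 0.025 -0.026  0.041] at psi [ 0.025 -0.026  0.041] turn [-0.0001  0.0002  0.0011]
```

```bash
python3 -m jog '[[[0,0,0.03,0,0,0,0],[0,0,0.02,0,0,0,0],[0,0,0,0,0,0,0]]]'
python3 -m jog '[[[0,0,0,0,0,0,0.3],[0,0,0,0,0,0,0.5],[0,0,0,0,0,0,0.5],[0,0,0,0,0,0,0.5],[0,0,-0.5,0,0,0,0.5],[0,0,-0.8,0,0,0,0.5],[0,0,-0.8,0,0,0,0.5],[0,0,-0.8,0,0,0,0.5],[0,0,0,0,0,0,0.5]]]'
python3 go.py 540.5 39.5 150 207
```

```text
time: 16.5
tool_pos: [412.5, -288.0, 7.1]
tcp_rot: [-180.0, 0.0, 165.4]
ft_force: [-3.7, 2.9, 11.2]
finger_gap: 13.4
time: 17.62
tool_pos: [414.1, -289.4, 155.0]
tcp_rot: [-179.8, 0.4, 165.4]
ft_force: [-0.3, -0.2, -0.6]
finger_gap: 42.5
t 17.62 pos [ 414.1 -289.4  155. ] rot [-179.8    0.4  165.4] gap 42.5 F [-0.3 -0.2 -0.6] q [ -41.   -5.  106.    0.   79. -116.]
shift now [-0.789  7.003  0.083] at psi [-5.239  4.713  0.1  ] turn [-0.0009  0.0008 -0.1155]
```

Run:
```python
from h import *
for n,box in(("top",(285,170,325,215)),("scene",(310,175,350,205))):
    p,d=snapshot(n); cv2.imwrite(f"pics/{n}3.png",p[:,:,::-1])
    h=cv2.cvtColor(p,cv2.COLOR_RGB2HSV); m=(((h[:,:,0]<8)|(h[:,:,0]>170))&(h[:,:,1]>120)&(h[:,:,2]>60)).astype(np.uint8)*255
    k=np.zeros_like(m);x0,y0,x1,y1=box;k[y0:y1,x0:x1]=255;m&=k
    nl,l,s,_=cv2.connectedComponentsWithStats(m); i=1+s[1:,4].argmax(); P=onz(n,pts(l==i),93 if n=="top" else 85)
    c,v=np.linalg.eigh(np.cov(P[:,:2].T)); print(n,len(P),P.mean(0).round(1),np.degrees(np.arctan2(v[1,1],v[0,1]))%180,c)
    b=mask(p,(100,150,60),(125,255,255),(375,195,405,265) if n=="top" else (195,235,255,292)); print("pry",len(pts(b)),onz(n,pts(b),12).mean(0) if b.any() else "")
```

```text
top 55 [534.8  38.7  93. ] 28.32946083457722 [ 36.33260433 114.0051596 ]
pry 40 [ 406.18880548 -285.16523354   12.        ]
scene 136 [542.7  32.5  85. ] 175.9591514896964 [128.15791381 174.00396911]
pry 202 [ 437.19048785 -295.81876679   12.        ]
```

```bash
python3 -m jog '[[[-0.1,0.87,0,0,0,0,0.5],[-0.1,0.87,0,0,0,0,0.5],[-0.1,0.87,0,0,0,0,0.5],[-0.1,0.87,0,0,0,0,0.5],[-0.1,0.87,0,0,0,0,0.5],[-0.1,0.87,0,0,0,0,0.5],[-0.1,0.87,0,0,0,0,0.5],[-0.1,0.87,0,0,0,0,0.5],[0,0,0,0,0,-0.029,0.5],[0,0,0,0,0,-0.029,0.5],[0,0,0,0,0,-0.029,0.5],[0,0,0,0,0,-0.029,0.5]]]'
python3 go.py 540 40 120 207
```

```text
time: 19.23
tool_pos: [537.0, 39.2, 148.4]
tcp_rot: [179.9, -0.2, -152.5]
ft_force: [-0.5, -0.3, -0.1]
finger_gap: 42.6
t 19.23 pos [537.   39.2 148.4] rot [ 179.9   -0.2 -152.5] gap 42.6 F [-0.5 -0.3 -0.1] q [  -1.    1.  101.    0.   78. -119.]
shift now [-0.063 -0.014  0.567] at psi [-0.061 -0.012  0.567] turn [ 0.0003 -0.0005  0.0014]
```

```bash
python3 -m jog '[[[-0.06,-0.01,0.5,0,0,0.0014,0.5],[0,0,0.5,0,0,0,0.5],[0,0,0.3,0,0,0,0.5],[0,0,0.2,0,0,0,0.5],[0,0,0.08,0,0,0,0.5],[0,0,0,0,0,0,0.5]]]'
python3 -m jog '[[[0,0,0,0,0,0,0.2],[0,0,0,0,0,0,0],[0,0,0,0,0,0,0],[0,0,0,0,0,0,0],[0,0,0,0,0,0,0]]]' 25
python3 go.py 540 40 69 207; python3 -c "
from bench import telemetry;print(telemetry.sense()['wrist_torque'].round(3))"
```

```text
time: 19.98
tool_pos: [541.5, 40.0, 72.1]
tcp_rot: [-180.0, 0.0, -153.3]
ft_force: [-0.1, -0.1, 0.9]
finger_gap: 42.7
time: 20.6
tool_pos: [541.8, 40.2, 72.7]
tcp_rot: [-180.0, 0.1, -153.3]
ft_force: [-2.0, 2.0, 6.4]
finger_gap: 12.4
t 20.6 pos [541.8  40.2  72.7] rot [-1.800e+02  1.000e-01 -1.533e+02] gap 12.4 F [-2.   2.   6.4] q [  -1.    6.  104.    0.   70. -118.]
shift now [0.034 0.013 0.074] at psi [0.034 0.014 0.074] turn [-0.0001  0.0002 -0.0009]
[0.187 0.326 0.043]
```

```bash
cat > st.py <<'E'
from bench import telemetry
s=telemetry.sense();print("yaw",s["tcp_rot"].round(2),"pos",s["tool_pos"].round(1),"F",s["ft_force"].round(1),"T",s["wrist_torque"].round(3),"gap",round(s["finger_gap"],2))
E
python3 -m jog '[[[0,0,0,0,0,0,0],[0,0,0,0,0,0.0167,0],[0,0,0,0,0,0.0167,0],[0,0,0,0,0,0.0167,0],[0,0,0,0,0,0.0166,0],[0,0,0,0,0,0,0],[0,0,0,0,0,0,0]]]' 40 >/dev/null; python3 st.py
python3 -m jog '[[[0,0,0,0,0,0.0167,0],[0,0,0,0,0,0.0167,0],[0,0,0,0,0,0.0167,0],[0,0,0,0,0,0.0166,0],[0,0,0,0,0,0,0],[0,0,0,0,0,0,0]]]' >/dev/null; python3 st.py
```

```text
yaw [-1.7997e+02  8.0000e-02 -1.7735e+02] pos [541.9  39.7  72.7] F [-1.2 -0.6  5.5] T [-0.155  0.261  0.106] gap 12.32
yaw [-1.7996e+02  9.0000e-02  1.5863e+02] pos [541.9  39.2  72.7] F [-1.6 -2.8  5.8] T [-0.5    0.371  0.091] gap 12.39
```

```bash
python3 -m jog '[[[0,0,0,0,0,0.0167,0],[0,0,0,0,0,0.0167,0],[0,0,0,0,0,0.0167,0],[0,0,0,0,0,0.0166,0],[0,0,0,0,0,0,0],[0,0,0,0,0,0,0],[0,0,0,0,0,0,0]]]' >/dev/null; python3 st.py
python3 - <<'E'
from h import *
p,d=snapshot("scene");q,_=snapshot("top")
a=cv2.resize(p[150:220,290:380,::-1],(540,420),interpolation=cv2.INTER_CUBIC)
b=cv2.resize(p[220:300,180:260,::-1],(260,260));o=np.zeros((420,800,3),np.uint8);o[:,:540]=a;o[:260,540:]=b
cv2.imwrite("pics/g6.png",o)
m=mask(p,(100,150,60),(125,255,255),(195,235,255,292)); print("pry",len(pts(m)),onz("scene",pts(m),12).mean(0))
E
```

```text
yaw [-1.7995e+02  1.0000e-01  1.3462e+02] pos [541.6  38.9  72.7] F [-3.2 -4.9  7.3] T [-0.859  0.633  0.096] gap 11.84
pry 204 [ 437.29284267 -295.72875322   12.        ]
```

View pics/g6.png

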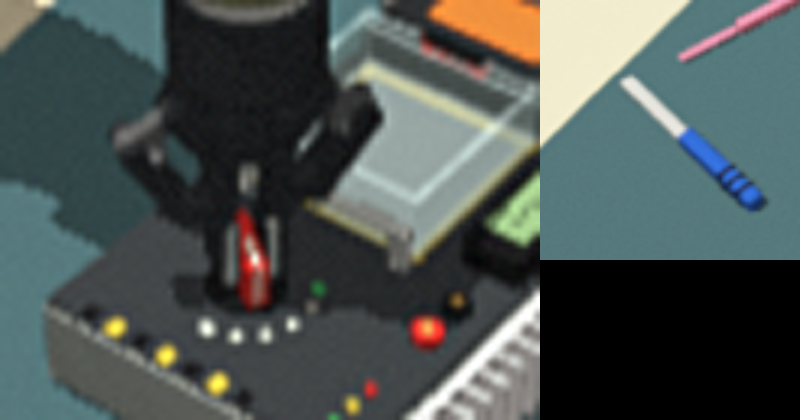

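```bash
python3 -c "
from bench import job;print(job.hand_in())"; python3 st.py
```

```text
the job is handed in; nothing more can be done
None
the job is handed in; nothing more can be done
```

I opened the guard with the blue pry tool, laid the tool back down, and turned the knob to step three. I handed the job in, at about 23 s on the robot's clock, with the fingers still gripping the knob. The hand-in gives no verdict, so what follows is from my last checks.

- **Guard:** The blade went through the notch and lifted the guard. It stopped at about upright because its wall was resting on the blade. Lowering the blade 20 mm freed it, and it swung right over. The last picture shows it lying fully open.
- **Pry tool:** It lies flat on the bench at its starting place, away from the fingers. My measured spot for it did not change between the last two pictures.
- **Knob:** I turned the gripper 72.1° clockwise from off in three 24° steps. The return spring pushed back with about 0.1 N m at each stop. In the last picture the bar points at the step-three dot. The selector angle itself cannot be read, so this rests on the gripper's turn and the picture.
- **Grip:** It was set to 40 N and the opening read 11.8 mm on the 13 mm bar. The pry handle also read narrower than its size (13.5 mm for 16 mm), so I put this down to how the gripper measures. Side force on the tool was about 6 N, from a small centring error.
- **Other things on the bench:** I saw no sign that anything else moved, but I did not measure each one at the end.

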